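Shut one dry-block heater, hold the other's lid at 60 degrees

TASK

Two dry-block vial heaters stand side by side; only one may be open at a time, so that the other keeps its heat. Take the lid that stands open by its bar handle, lower it gently until it is fully shut - do not let it drop - and let go of it. Then lift the other heater's lid by its bar handle to 60 degrees from shut and finish while still holding it there with the fingers, so that I can reach in from the front for the vials while the hood still keeps draughts off the block (it falls shut if let go); leave the other things on the bench where they are.

Things in the scene. Friction and masses are not known exactly. Their poses are not given: they have to be found in the camera images.
- heater_1: the dry-block heater whose lid stands open at the start: white box with grey deck, 180 mm deep (x, from 85 mm in front of its origin to 95 mm behind), 150 mm wide (y), 86 mm high, fixed to the bench; a dial stands 13 mm out of its front face, centred 45 mm up. Origin on the bench under it; its own -x is the front with the controls and the lid handle, z up. It may stand left or right of heater_2 and turned up to about 0.3 rad
- heater_2: the dry-block heater whose lid is shut at the start; same make and size as heater_1, fixed to the bench. Origin and axes as heater_1
- lid_1 (a joint): lid angle of heater_1, rad: 0 = fully shut (lid rests on the deck), growing as the front of the lid swings up and back; stop at 1.75. The lid is a clear hood with a grey frame, 136 mm wide (y), its front face 122 mm from the hinge axis, 34 mm high, about 0.3 kg. Light hinge friction only: it balances near 1.3; above that it leans back against its stop at 1.75 and stays there, below about 1.15 it falls shut when let go
- lid_2 (a joint): lid angle of heater_2, rad: as lid_1 (60 degrees = 1.047)
- lid_1_bar (a point): centre of the bar handle of lid_1: round steel bar 10 mm thick, parallel to the heater's y, 80 mm straight between its two end legs, standing 36 mm (centre) in front of the lid's front face; free space of 31 mm between bar and lid. In the heater's x-z plane it lies 158 mm in front of and 16 mm above the hinge axis with the lid shut (106 mm above the bench) and turns about the hinge axis with the lid
- lid_2_bar (a point): centre of the bar handle of lid_2; as lid_1_bar
- lid_1_hinge (a point): midpoint of the hinge axis of lid_1, parallel to the heater's y, 55 mm behind the heater's origin and 90 mm above the bench
- lid_2_hinge (a point): midpoint of the hinge axis of lid_2; as lid_1_hinge
- bottle_cream: loose bystander: square clear bottle with a cream cap, 66x66x125 mm, right side; origin under its centre
- vial_tray: loose bystander: open white tray with vials, 70x108x48 mm, front right; origin under its centre
- beaker: loose bystander: small clear beaker, 56x56x76 mm, behind the heaters; origin under its centre
- notebook: loose bystander: notebook lying flat, 210x152x14 mm, front left; origin under its centre
- tweezers: loose bystander: tweezers lying flat, 13x122x9 mm, near the front edge; origin under its centre

How it is judged:
By the outcome, as a careful person would: the job done as asked, in the order asked, and still so for the second after the job is handed in, while the arm keeps its last pose, push and grip.
It also fails if it takes over 51 s, if anything falls off the work surface, if the arm or the gripper's body presses on something with over 40 N, if the wrist force passes 120 N, or if a joint passes its speed limit or range.

ROBOT

A 6-joint arm with a two-finger parallel gripper is mounted at the origin on a cart in front of the work surface, level with it; the furniture and walls round the work are solid. World frame = base frame: x ahead of the robot, y to its left, z up, the work surface at z = 0. Lengths are in m, angles in degrees, forces in N, time in s.
With the tool pointing down it reaches from about 0.25 to 0.725 m from the base axis. Payload 9.7 kg.
Tool frame: the origin (TCP) lies at the centre of the arm's flange, where the gripper is bolted on; the fingertips stand 173 mm ahead of it and the grasp point (between the pads) lies bot.grip_depth ahead of it (bot.grip_depth is the distance from the TCP to the grasp point, in m); z points along the fingers, y is the direction in which the jaws open and shut (so a half turn about z gives the same grasp; the last joint's range is limited). The gripper opens to 85 mm and grips with 20 to 120 N. Pads are 22 mm wide; open, the fingers measure 114 mm over their backs; the gripper's body (76 mm by 85 mm) begins 54 mm behind the grasp point. The pads swing forward as they close: fully open they stand 13 mm farther back than shut.
Start: joints at [-76.433, 4.979, 10.078, 95.1, 0, 90], TCP at [0.129, -0.535, 0.405] pointing down, gripper open.
Joint ranges: [-179.16, 179.16], [-48.56, 103.87], [-65.8, 70.77], [-126.05, 130.52], [-82.76, 87.17], [-180, 180]. Speed limits (degrees/s): [127.2, 127.2, 147.25, 180, 180, 180].

INTERFACE

Orientations are given as [roll, pitch, yaw] about the fixed x, y, z axes, in that order (R = Rz(yaw) Ry(pitch) Rx(roll)).
In Python, from workcell import status, viewer, bot gives the robot as it stands. The module is installed in compiled form; this text tells all that it offers.
- The arm moves only by the tool move_arm, never from a script. Its argument "commands" is a list of rows, each an object with "claw": the gripper's target within -1 to 1 (fully open at 1, half-way at 0, shut at -1); "travel": the shift along the tool's x, y, z in cm, a list of three; "turn": the turn about the tool's z in degrees. A call has 1 to 5 rows; each row shifts and turns the commanded pose from where the row before left it, along the tool's axes as they then stand; what a row does not reach is not made up. A row lasts 1/12 s, in which the tool goes at most 41.7 mm and 7.16 degrees, less where a joint would pass 70% of its speed; a pose out of reach is approached as far as the arm can. A call is refused whole if a number of a shift passes 4.17 or a number of a turn 7.16, either way. A call with a gripper value outside its range is refused whole. The fingers move at their own pace and stop on an object; "squeeze" is the grip in N (left out, the last holds). Time passes only in rows, so rows that do not move let the fingers close. It gives the time, the measured TCP pose, the force and the opening at its end, in the units of the state.
- status.get_obs(): the state, without advancing time (a new reading comes with each control period).
- viewer.camera(name): name is "scene" or "side" or "wrist"; returns the picture (384x512x3 uint8, blue, green, red); there is no depth.
- viewer.camera_params(name): a dict with "camera_matrix" (3x3 intrinsics, pixels), "xyz" and "rotation" of the camera in the world. Camera axes: x right, y up, looking along -z (the intrinsics and any distortion apply to the point x, -y, -z); pixel columns grow to the right and rows downward; lengths in m; the calibration is good to about 2 mm. A picture is of the moment at which its call begins: read the wrist's pose just before it. camera_params takes no time and is no camera call; for the wrist camera it gives the pose at the moment of the call.
- bot.job_done(): hands the job in, once; it reports no verdict.
The state is a dict: "time": time; "q": joint angles; "qd": joint speeds; "joint_efforts": joint torques, N m; "ee_pos": TCP position; "tcp_rot": TCP orientation; "wrist_force": force on the tool from outside, world axes, zero at the start; "torque": the same for the moment, N m; "opening": finger opening in m.
Only numpy, scipy, OpenCV 4.12 (cv2) and the standard library are available. Lean on these libraries where they do the work, as an engineer would, in place of code of your own. Each camera call takes 0.05 s, during which the arm holds its last target.

## Working session

There is one attempt and no reset: what is moved stays moved. The work goes in short steps, Python scripts to look and compute and a tool call to move; the robot and the scene stay as the last step left them, time stands still between calls to the robot, and variables do not carry over. Pictures are saved under pics/ and viewed, and the job is handed in when it is done.

Besides the shell and the picture viewer there is one more tool, called after ">>>" as name([rows], argument=value, ...), one row to a line, values as JSON. move_arm: Moves the arm, as the interface text tells. Its arguments: {"type":"object","properties":{"commands":{"type":"array"},"squeeze":{"type":"number"}},"required":["commands"]}

```bash
mkdir -p pics; ls
python3 - <<'E'
from workcell import status, viewer, bot
import cv2
print(status.get_obs()); print(bot.grip_depth)
for n in ("scene","side","wrist"):
    p=viewer.camera_params(n); print(n,p)
    cv2.imwrite(f"pics/{n}0.png",viewer.camera(n))
E
```

```text
pics
{'time': 0.0, 'q': array([-7.64304223e+01,  5.01130884e+00,  1.00329109e+01,  9.50998335e+01,
        9.90117796e-04,  9.00025416e+01]), 'qd': array([-0.08030501, -0.06565481,  0.02079183, -0.05903499, -0.04074918,
       -0.03146557]), 'joint_efforts': array([-9.91179149e-04, -5.20381057e+01,  4.64806330e+01,  1.61302550e-02,
       -1.34362713e-04, -6.74567900e-06]), 'ee_pos': array([ 0.12904527, -0.53464297,  0.40396709]), 'tcp_rot': array([-1.79921768e+02, -9.86646518e-04,  1.35670347e+01]), 'wrist_force': array([-0.38706211, -0.31998055, -0.12769757]), 'torque': array([ 0.01692238, -0.02361039, -0.02910902]), 'opening': 0.08525067390385667}
0.1547
scene {'camera_matrix': array([[393.42320953,   0.        , 253.31677593],
       [  0.        , 393.42320953, 188.19347493],
       [  0.        ,   0.        ,   1.        ]]), 'xyz': array([-0.07319885,  0.5544665 ,  0.85449444]), 'rotation': array([  47.3252858 ,    0.48208588, -131.75635933])}
side {'camera_matrix': array([[367.94960043,   0.        , 261.75356955],
       [  0.        , 367.94960043, 189.11386699],
       [  0.        ,   0.        ,   1.        ]]), 'xyz': array([ 0.99500156, -0.92891149,  0.75197231]), 'rotation': array([58.4700226 ,  0.99020633, 24.6546239 ])}
wrist {'camera_matrix': array([[329.96420448,   0.        , 253.9186462 ],
       [  0.        , 329.96420448, 193.32716845],
       [  0.        ,   0.        ,   1.        ]]), 'xyz': array([ 0.19174773, -0.52091157,  0.37313128]), 'rotation': array([-14.93431836,   0.12595058, -76.43691882])}
```

View pics/scene0.png

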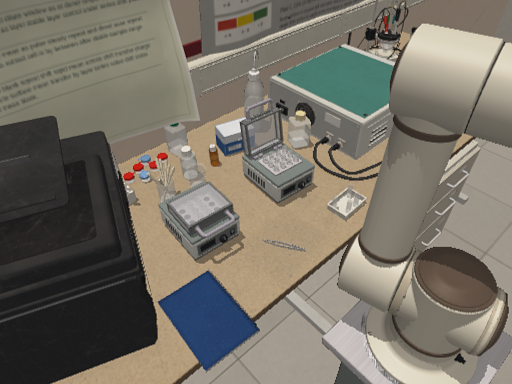

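View pics/side0.png

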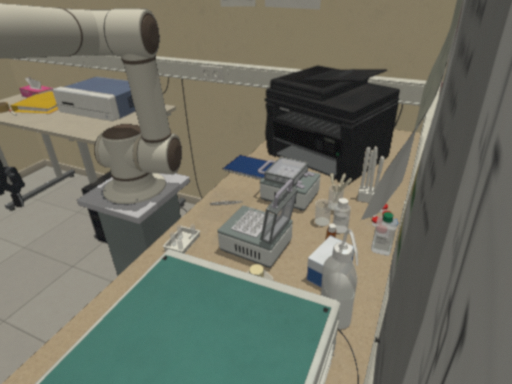

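View pics/wrist0.png

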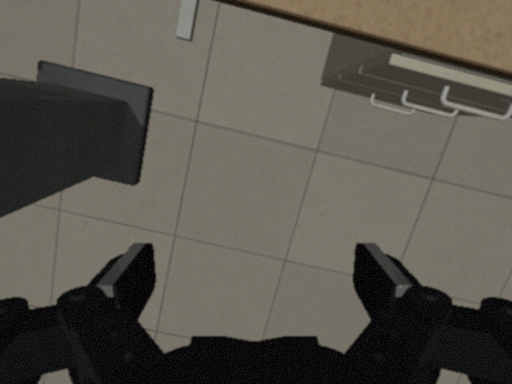

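The scene view shows heater_1 (open) on the right at about (278,165) and heater_2 (shut) on the left at about (200,220). The notebook, tweezers and tray lie in front of them. I'll enlarge both views.

Run:
```python
import cv2
a=cv2.imread("pics/scene0.png")
cv2.imwrite("pics/c1.png",cv2.resize(a[90:210,225:345],None,fx=5,fy=5,interpolation=cv2.INTER_CUBIC))
cv2.imwrite("pics/c2.png",cv2.resize(a[165:285,145:265],None,fx=5,fy=5,interpolation=cv2.INTER_CUBIC))
a=cv2.imread("pics/side0.png")
cv2.imwrite("pics/c3.png",cv2.resize(a[150:270,205:335],None,fx=5,fy=5,interpolation=cv2.INTER_CUBIC))
```

```text
(no output)
```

View pics/c1.png

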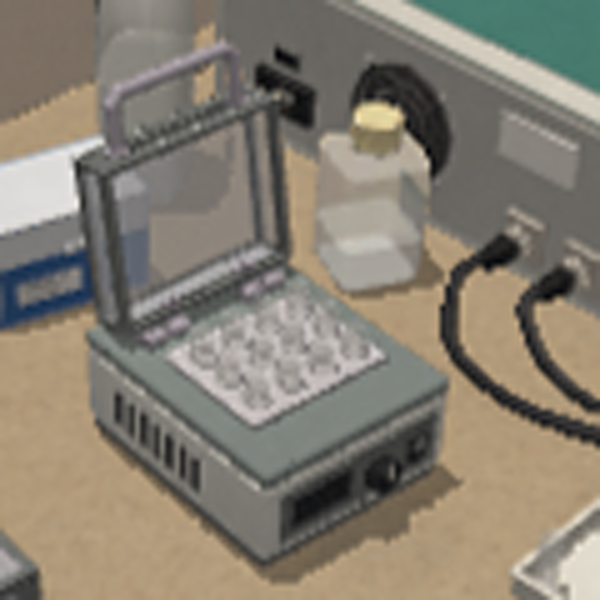

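View pics/c2.png

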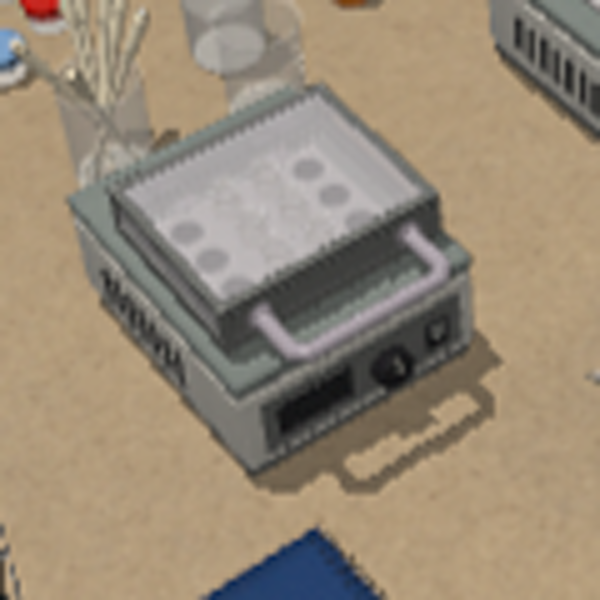

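View pics/c3.png

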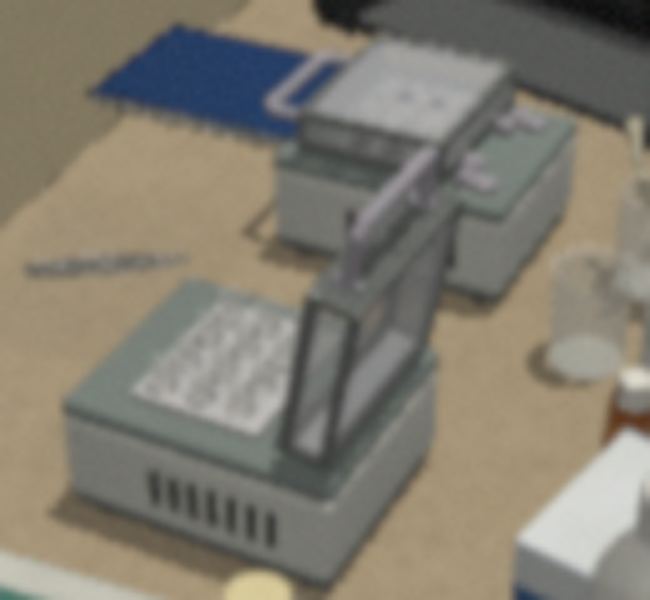

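```bash
cat > h.py <<'E'
import numpy as np, cv2
from scipy.spatial.transform import Rotation as R
from scipy.optimize import least_squares
from workcell import status, viewer, bot
def proj(P,p):
    Rm=R.from_euler('xyz',p['rotation'],degrees=True).as_matrix()
    c=(np.atleast_2d(P)-p['xyz'])@Rm
    K=p['camera_matrix']
    return np.c_[K[0,0]*c[:,0]/-c[:,2]+K[0,2], K[1,1]*-c[:,1]/-c[:,2]+K[1,2]]
def bar(lid,y=0):
    a,b=-.158,.016
    c,s=np.cos(lid),np.sin(lid)
    return np.array([.055+a*c+b*s, y, .09-a*s+b*c])
def w(h,P):
    P=np.atleast_2d(P); c,s=np.cos(h[2]),np.sin(h[2])
    return np.c_[h[0]+c*P[:,0]-s*P[:,1],h[1]+s*P[:,0]+c*P[:,1],P[:,2]]
E
cat > fit.py <<'E'
from h import *
S=viewer.camera_params('scene');D=viewer.camera_params('side')
def cv(o,l): return np.array([[o[0]+x/5-.4,o[1]+y/5-.4] for x,y in l])
F=.086
def fit(name,so,sP,spx,dP,dpx,sb,db,lid0):
    spx=cv(so,spx);dpx=cv((205,150),dpx);sb=cv(so,sb);db=cv((205,150),db)
    def res(v):
        B=w(v[:3],[bar(v[3],.04),bar(v[3],-.04)])
        return np.r_[proj(w(v[:3],sP),S)-spx,proj(w(v[:3],dP),D)-dpx,proj(B,S)-sb,proj(B,D)-db].ravel()
    r=least_squares(res,[.5,0,0,lid0],loss='soft_l1')
    print(name,r.x.round(4));print(res(r.x).reshape(-1,2).round(1).tolist())
    print('bar',w(r.x[:3],bar(r.x[3])),'hinge',w(r.x[:3],[.055,0,.09]))
fl,fr,bl,br=(-.085,.075,F),(-.085,-.075,F),(.095,.075,F),(.095,-.075,F)
z=lambda p:(p[0],p[1],0)
fit('h1',(225,90),[fl,fr,bl],[(265,480),(447,382),(90,340)],[fr,br,bl,fl],[(68,405),(325,495),(437,360),(190,283)],[(112,95),(232,50)],[(430,160),(355,235)],1.75)
fit('h2',(145,165),[fl,fr,bl],[(237,392),(470,262),(72,200)],[fr,br,bl],[(278,155),(490,213),(575,125)],[(300,352),(440,272)],[(320,62),(275,103)],0)
E
python3 fit.py
```

```text
h1 [ 0.5924 -0.1395 -0.09    1.7573]
[[0.3, -0.4], [1.8, -0.6], [-0.6, -2.8], [-2.6, -1.2], [-0.5, 0.1], [0.9, -1.5], [0.2, -1.8], [2.2, -1.0], [-0.6, -0.4], [-0.0, -0.4], [1.3, -1.6]]
bar [[ 0.69205748 -0.14851346  0.2422951 ]] hinge [[ 0.64722638 -0.14446688  0.09      ]]
h2 [ 0.5852  0.1724 -0.0805  0.0115]
[[-0.6, -0.1], [1.3, -0.7], [-0.8, -1.8], [-1.9, -0.5], [1.7, 0.2], [1.1, -1.2], [1.6, 0.0], [0.0, 1.5], [0.5, -1.3], [-0.9, -0.6]]
bar [[0.48272044 0.18065491 0.10781118]] hinge [[0.64001568 0.16796758 0.09      ]]
```

The fit puts heater_1 at (0.592, -0.140) with yaw about -5°, and heater_2 at (0.585, 0.172) with yaw about -4.6°. Both agree with the given sizes to within a few mm. First I'll turn the jaws along heater x and rise.

>>> move_arm([
  {"claw": -0.2,"travel": [0,0,-1.2],"turn": -7.1},
  {"claw": -0.2,"travel": [0,0,-1.2],"turn": -7.1},
  {"claw": -0.2,"travel": [0,0,-1.2],"turn": -7.1},
  {"claw": -0.2,"travel": [0,0,-1.2],"turn": -7.1},
  {"claw": -0.2,"travel": [0,0,-1.2],"turn": -7.1},
], squeeze=25)

```text
time: 0.57
ee_pos: [0.129, -0.5346, 0.465]
tcp_rot: [-180.0, -0.0, 49.4]
wrist_force: [-0.3, 0.4, -0.9]
opening: 0.0341
```

>>> move_arm([
  {"claw": -0.2,"travel": [0,0,0],"turn": -7.1},
  {"claw": -0.2,"travel": [0,0,0],"turn": -7.1},
  {"claw": -0.2,"travel": [0,0,0],"turn": -7.1},
  {"claw": -0.2,"travel": [0,0,0],"turn": -7.1},
  {"claw": -0.2,"travel": [0,0,0],"turn": -7.1},
])

```text
time: 0.98
ee_pos: [0.129, -0.5347, 0.4644]
tcp_rot: [-180.0, -0.0, 84.9]
wrist_force: [0.2, 0.8, -0.7]
opening: 0.0342
```

>>> move_arm([
  {"claw": -0.2,"travel": [2.9,2.7,0],"turn": 0},
  {"claw": -0.2,"travel": [2.9,2.7,0],"turn": 0},
  {"claw": -0.2,"travel": [2.9,2.7,0],"turn": 0},
  {"claw": -0.2,"travel": [2.9,2.7,0],"turn": 0},
  {"claw": -0.2,"travel": [2.9,2.7,0],"turn": 0},
])

```text
time: 1.4
ee_pos: [0.278, -0.4017, 0.4645]
tcp_rot: [-180.0, -0.0, 84.5]
wrist_force: [0.9, -0.1, 0.4]
opening: 0.0341
```

>>> move_arm([
  {"claw": -0.2,"travel": [2.9,2.7,0],"turn": 0},
  {"claw": -0.2,"travel": [2.9,2.7,0],"turn": 0},
  {"claw": -0.2,"travel": [2.9,2.7,0],"turn": 0},
  {"claw": -0.2,"travel": [2.9,2.7,0],"turn": 0},
  {"claw": -0.2,"travel": [2.9,2.7,0],"turn": 0},
])

```text
time: 1.82
ee_pos: [0.4263, -0.2698, 0.4647]
tcp_rot: [180.0, 0.0, 84.6]
wrist_force: [-0.2, -1.3, 0.4]
opening: 0.0342
```

>>> move_arm([
  {"claw": -0.2,"travel": [2.9,2.7,0],"turn": 0},
  {"claw": -0.2,"travel": [2.9,2.7,0],"turn": 0},
  {"claw": -0.2,"travel": [2.9,2.7,0],"turn": 0},
  {"claw": -0.2,"travel": [2.9,2.7,0],"turn": 0},
  {"claw": -0.2,"travel": [0,0,0],"turn": 0},
])

```text
time: 2.23
ee_pos: [0.5477, -0.1623, 0.4627]
tcp_rot: [-179.9, -0.1, 84.8]
wrist_force: [-0.5, -0.7, 0.3]
opening: 0.034
```

Run:
```python
from h import *
import pickle
o=status.get_obs();p=viewer.camera_params('wrist');print(o['ee_pos'],o['tcp_rot'],o['q'].round(1),p['xyz'],p['rotation'])
a=viewer.camera('wrist');cv2.imwrite('pics/w1.png',a);pickle.dump(p,open('w1.pkl','wb'))
h=[.5924,-.1395,-.09]
print(proj(w(h,[bar(1.75,.04),bar(1.75,-.04)]),p))
```

```text
[ 0.5476827  -0.16225976  0.46267013] [-1.79918563e+02 -1.01295669e-01  8.48322650e+01] [-1.650e+01  9.900e+00  2.210e+01  1.023e+02  1.000e-01  7.860e+01] [ 0.55300507 -0.09898715  0.43186677] [-14.77707604   0.10394034  -5.17224988]
[[511.70900218 100.2280013 ]
 [485.74570942 235.77341525]]
```

View pics/w1.png

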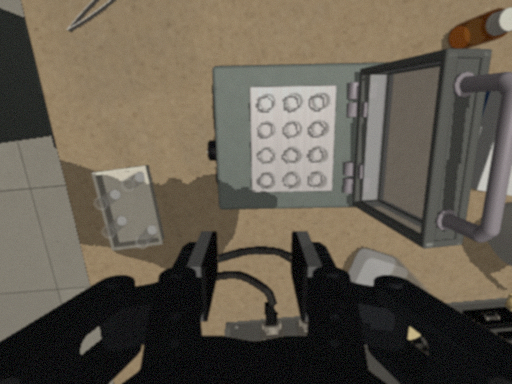

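The wrist view shows the open lid at right. Its bar runs from about (508,78) to (488,235), and the deck's front corners are at (214,66) and (217,208). I'll refine heater_1 with these.

Run:
```python
from h import *
import pickle
a=cv2.imread('pics/w1.png')
cv2.imwrite('pics/w1c.png',cv2.resize(a[40:250,200:512],None,fx=2.5,fy=2.5,interpolation=cv2.INTER_CUBIC))
```

```text
(no output)
```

View pics/w1c.png

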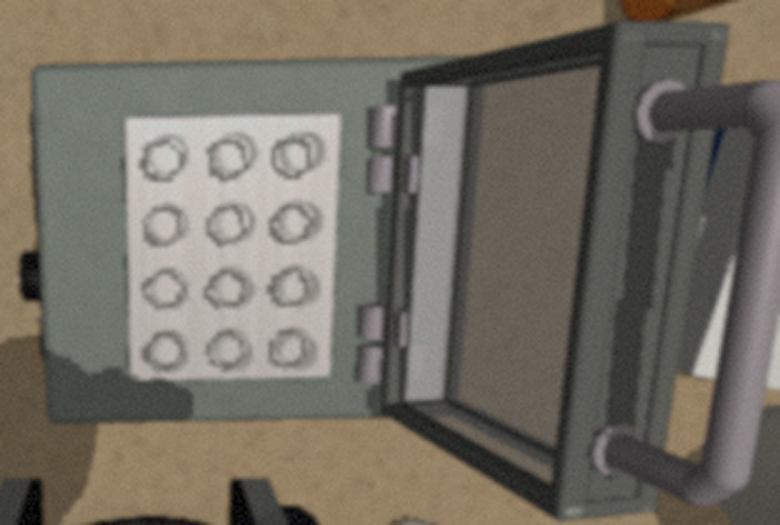

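Run:
```python
from h import *
import pickle
W=pickle.load(open('w1.pkl','rb'));S=viewer.camera_params('scene');D=viewer.camera_params('side')
cvt=lambda o,l: np.array([[o[0]+x/5-.4,o[1]+y/5-.4] for x,y in l])
F=.086
fl,fr,bl,br=(-.085,.075,F),(-.085,-.075,F),(.095,.075,F),(.095,-.075,F)
sp=cvt((225,90),[(265,480),(447,382),(90,340)]);dp=cvt((205,150),[(68,405),(325,495),(437,360),(190,283)])
sb=cvt((225,90),[(112,95),(232,50)]);db=cvt((205,150),[(430,160),(355,235)])
wd=np.array([(214,67),(220.5,208)]);wb=np.array([(507,78),(489.5,235)])
def parts(v):
    B=w(v[:3],[bar(v[3],v[4]),bar(v[3],-v[4])]);h=v[:3]
    return [proj(w(h,[fl,fr,bl]),S)-sp,proj(w(h,[fr,br,bl,fl]),D)-dp,proj(B,S)-sb,proj(B,D)-db,2*(proj(w(h,[fl,fr]),W)-wd),2*(proj(B,W)-wb)]
for use in ([4,5],[0,1,2,3],[0,1,2,3,4,5]):
    r=least_squares(lambda v:np.r_[tuple(parts(v)[i] for i in use)].ravel(),[.59,-.14,-.09,1.75,.04],loss='soft_l1')
    print(use,r.x.round(4),w(r.x[:3],bar(r.x[3])).round(4))
    for q in parts(r.x): print(q.round(1).tolist())
```

```text
[4, 5] [ 0.5968 -0.1369 -0.0518  1.696   0.045 ] [[ 0.6873 -0.1416  0.2448]]
[[0.1, -0.7], [0.3, -1.8], [-2.5, -2.2]]
[[-0.7, -0.5], [2.9, -0.5], [2.2, -2.5], [0.5, -1.7]]
[[0.4, 0.5], [-0.2, -0.5]]
[[-0.5, -3.7], [0.3, -3.1]]
[[-1.7, -0.9], [4.4, 7.2]]
[[1.8, 0.1], [-10.1, -0.2]]
[0, 1, 2, 3] [ 0.5924 -0.1393 -0.0853  1.7588  0.0449] [[ 0.6923 -0.1478  0.2422]]
[[0.4, -0.3], [1.8, -0.7], [-0.7, -2.6]]
[[-2.6, -1.2], [-0.3, 0.0], [0.9, -1.7], [0.1, -1.9]]
[[0.6, -0.4], [0.4, -0.9]]
[[0.9, -1.3], [0.7, -0.8]]
[[-5.3, -1.3], [-7.9, 7.1]]
[[16.5, 23.0], [-5.8, 13.9]]
[0, 1, 2, 3, 4, 5] [ 0.5951 -0.1369 -0.0532  1.7126  0.0452] [[ 0.6882 -0.1418  0.2442]]
[[0.4, -0.4], [0.7, -1.5], [-2.2, -2.0]]
[[-1.2, -0.7], [2.3, -0.6], [1.7, -2.6], [0.1, -1.8]]
[[0.3, 0.6], [-0.3, -0.5]]
[[-0.2, -3.4], [0.6, -2.7]]
[[-4.9, -1.0], [1.1, 7.2]]
[[3.7, 0.2], [-8.8, -0.0]]
```

>>> move_arm([
  {"claw": -0.2,"travel": [0.75,3.5,0],"turn": -0.4},
  {"claw": -0.2,"travel": [0.75,3.5,0],"turn": -0.4},
  {"claw": -0.2,"travel": [0.75,3.5,0],"turn": -0.4},
  {"claw": -0.2,"travel": [0.75,3.5,0],"turn": -0.4},
  {"claw": -0.2,"travel": [0,0,0],"turn": 0},
])

```text
time: 2.7
ee_pos: [0.6887, -0.1492, 0.4577]
tcp_rot: [-179.6, -0.1, 86.2]
wrist_force: [0.1, -0.1, -3.7]
opening: 0.034
```

Run:
```python
from h import *
import pickle
o=status.get_obs();p=viewer.camera_params('wrist');print(o['ee_pos'],o['tcp_rot'],o['q'].round(1))
a=viewer.camera('wrist');cv2.imwrite('pics/w2.png',a);pickle.dump(p,open('w2.pkl','wb'))
for h,l in (([.5951,-.1369,-.0532],1.7126),([.5924,-.1393,-.0853],1.75)):
  print(proj(w(h,[bar(l,.045),bar(l,-.045)]),p))
s=viewer.camera('side');cv2.imwrite('pics/s2.png',cv2.resize(s[60:260,180:380],None,fx=3,fy=3))
```

```text
[ 0.68867023 -0.14922269  0.45769279] [-1.79622573e+02 -7.28161185e-02  8.61958848e+01] [-12.2  32.6  51.1 109.    0.   81.6]
[[254.38718134 127.39990709]
 [256.27541301 276.68294614]]
[[262.78916407 137.6842971 ]
 [259.06847217 283.67737181]]
```

View pics/w2.png

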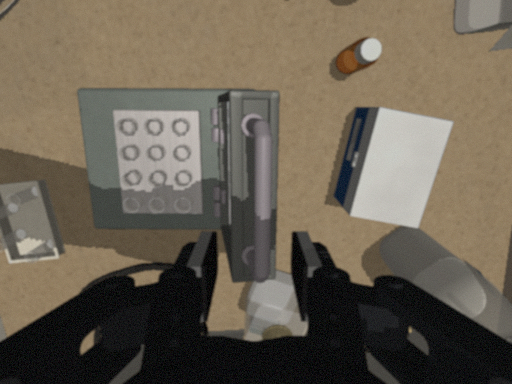

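View pics/s2.png

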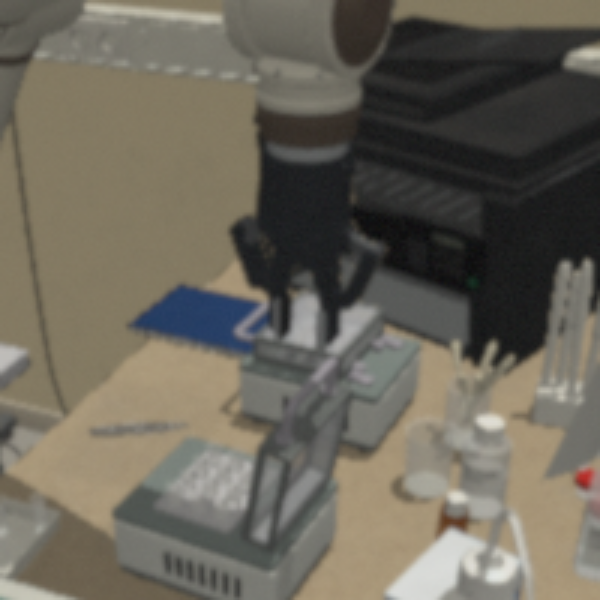

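The bar shows at u≈262 with the jaw centre at u≈254, so I shift back about 5 mm. The bar is parallel to the pads. Descending.

>>> move_arm([
  {"claw": -0.2,"travel": [0.6,0.5,0],"turn": 0},
  {"claw": -0.2,"travel": [0,0,1.3],"turn": 0},
  {"claw": -0.2,"travel": [0,0,1.4],"turn": 0},
  {"claw": -0.2,"travel": [0,0,1.3],"turn": 0},
  {"claw": -0.2,"travel": [0,0,0.8],"turn": 0},
])

```text
time: 3.22
ee_pos: [0.6861, -0.1432, 0.4181]
tcp_rot: [179.9, 0.0, 86.1]
wrist_force: [-0.2, -0.2, -0.5]
opening: 0.034
```

Run:
```python
from h import *
o=status.get_obs();print(o['ee_pos'],o['wrist_force'])
a=viewer.camera('wrist');cv2.imwrite('pics/w3.png',a)
s=viewer.camera('side');cv2.imwrite('pics/s3.png',cv2.resize(s[120:240,220:340],None,fx=5,fy=5))
```

```text
[ 0.68607341 -0.14322656  0.41807249] [-0.18368552 -0.20459922 -0.48395185]
```

View pics/w3.png

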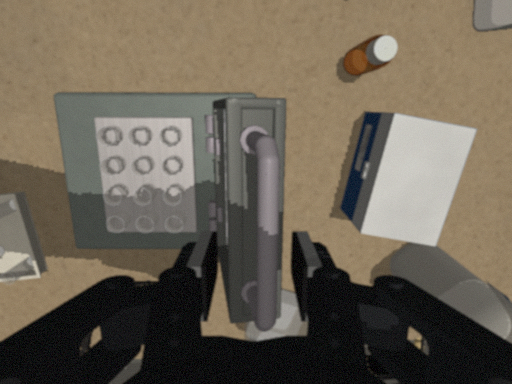

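View pics/s3.png

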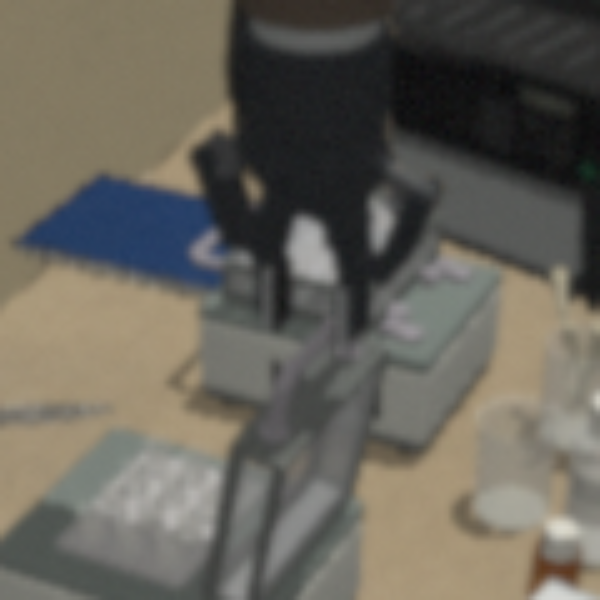

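>>> move_arm([
  {"claw": -0.2,"travel": [0,0.6,0.7],"turn": 0},
  {"claw": -0.2,"travel": [0,0,0.5],"turn": 0},
  {"claw": -0.2,"travel": [0,0,0],"turn": 0},
])

```text
time: 3.57
ee_pos: [0.6939, -0.1435, 0.4044]
tcp_rot: [-180.0, -0.0, 86.1]
wrist_force: [-1.8, -0.1, -0.9]
opening: 0.034
```

Run:
```python
from h import *
o=status.get_obs();print(o['ee_pos'],o['wrist_force'],o['q'].round(1),o['tcp_rot'])
```

```text
[ 0.69392738 -0.14354647  0.40444459] [-1.76316623 -0.11190144 -0.90813944] [-11.7  29.4  40.4 101.   -0.   82.2] [-1.79987232e+02 -4.77129406e-04  8.61203289e+01]
```

>>> move_arm([
  {"claw": -0.5,"travel": [0,0,0],"turn": 0},
  {"claw": -0.7,"travel": [0,0,0],"turn": 0},
  {"claw": -1,"travel": [0,0,0],"turn": 0},
  {"claw": -1,"travel": [0,0,0],"turn": 0},
  {"claw": -1,"travel": [0,0,0],"turn": 0},
], squeeze=30)

```text
time: 3.98
ee_pos: [0.6931, -0.1434, 0.4053]
tcp_rot: [-179.9, 0.0, 86.1]
wrist_force: [-8.6, -0.1, 1.7]
opening: 0.009
```

Run:
```python
from h import *
o=status.get_obs();print(o['ee_pos'],o['wrist_force'],o['q'].round(1),o['tcp_rot'],o['opening'])
a=viewer.camera('wrist');cv2.imwrite('pics/w4.png',a)
s=viewer.camera('side');cv2.imwrite('pics/s4.png',cv2.resize(s[120:240,220:340],None,fx=5,fy=5))
```

```text
[ 0.69307333 -0.14344043  0.40532967] [-8.56524733 -0.05750509  1.66644269] [-11.7  29.4  40.5 101.2  -0.   82.2] [-1.79860966e+02  5.45743120e-04  8.61181780e+01] 0.008990771780127823
```

View pics/w4.png

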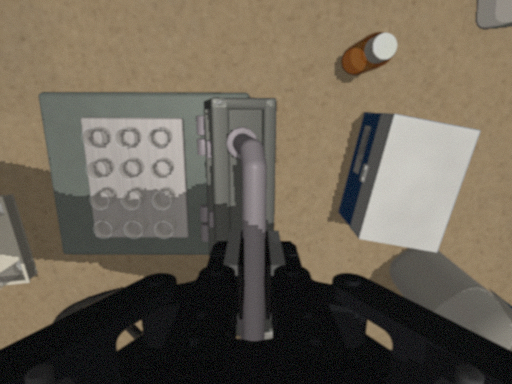

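View pics/s4.png

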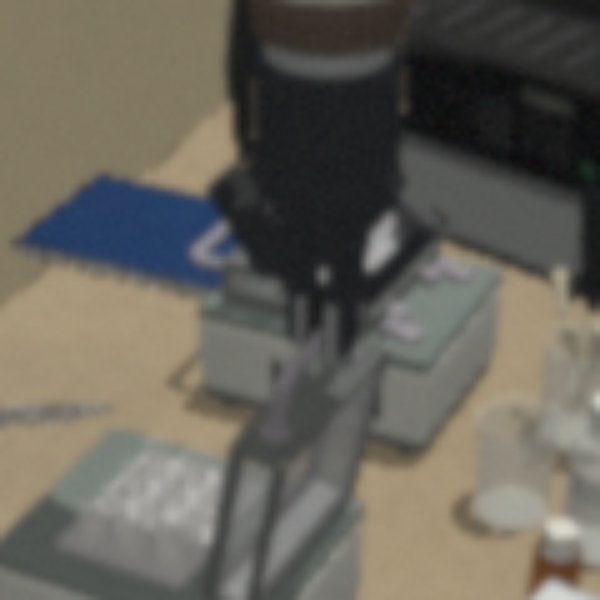

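The bar is gripped: opening 9 mm, and the wrist view shows it centred between the pads. Next I'll work out the closing arc.

```bash
cat > arc.py <<'E'
from h import *
import sys
def rows(th):
    p=np.array([bar(t) for t in th]); y=p[:,0]*100; z=-p[:,2]*100
    y-=y[0];z-=z[0]; cy=cz=0
    for i in range(1,len(th)):
        dy=round(y[i]-cy,2);dz=round(z[i]-cz,2);cy+=dy;cz+=dz
        print(i,round(th[i],3),[0,dy,dz], f'tcpz {0.4053-(cz/100):.3f}')
if __name__=='__main__':
    n=45
    # trapezoid-ish speed profile
    v=np.ones(n); v[:4]=[.3,.5,.7,.9]; v[-10:]=np.linspace(.9,.25,10)
    rows(1.75-1.75*np.r_[0,np.cumsum(v)/v.sum()])
E
python3 arc.py
```

```text
1 1.737 [0, np.float64(-0.21), np.float64(-0.06)] tcpz 0.406
2 1.714 [0, np.float64(-0.34), np.float64(-0.09)] tcpz 0.407
3 1.683 [0, np.float64(-0.48), np.float64(-0.11)] tcpz 0.408
4 1.643 [0, np.float64(-0.63), np.float64(-0.12)] tcpz 0.409
5 1.598 [0, np.float64(-0.7), np.float64(-0.11)] tcpz 0.410
6 1.553 [0, np.float64(-0.71), np.float64(-0.07)] tcpz 0.411
7 1.509 [0, np.float64(-0.71), np.float64(-0.05)] tcpz 0.411
8 1.464 [0, np.float64(-0.71), np.float64(-0.01)] tcpz 0.411
9 1.419 [0, np.float64(-0.7), np.float64(0.02)] tcpz 0.411
10 1.375 [0, np.float64(-0.71), np.float64(0.05)] tcpz 0.411
11 1.33 [0, np.float64(-0.71), np.float64(0.09)] tcpz 0.410
12 1.285 [0, np.float64(-0.7), np.float64(0.11)] tcpz 0.409
13 1.24 [0, np.float64(-0.69), np.float64(0.15)] tcpz 0.407
14 1.196 [0, np.float64(-0.69), np.float64(0.17)] tcpz 0.406
15 1.151 [0, np.float64(-0.68), np.float64(0.21)] tcpz 0.403
16 1.106 [0, np.float64(-0.67), np.float64(0.24)] tcpz 0.401
17 1.062 [0, np.float64(-0.66), np.float64(0.27)] tcpz 0.398
18 1.017 [0, np.float64(-0.64), np.float64(0.29)] tcpz 0.396
19 0.972
[... 928 characters left out ...]
29), np.float64(0.65)] tcpz 0.315
35 0.257 [0, np.float64(-0.26), np.float64(0.66)] tcpz 0.308
36 0.217 [0, np.float64(-0.22), np.float64(0.6)] tcpz 0.302
37 0.18 [0, np.float64(-0.17), np.float64(0.56)] tcpz 0.297
38 0.146 [0, np.float64(-0.14), np.float64(0.52)] tcpz 0.291
39 0.115 [0, np.float64(-0.11), np.float64(0.47)] tcpz 0.287
40 0.088 [0, np.float64(-0.09), np.float64(0.43)] tcpz 0.282
41 0.064 [0, np.float64(-0.07), np.float64(0.37)] tcpz 0.279
42 0.043 [0, np.float64(-0.05), np.float64(0.33)] tcpz 0.275
43 0.026 [0, np.float64(-0.03), np.float64(0.28)] tcpz 0.273
44 0.011 [0, np.float64(-0.03), np.float64(0.23)] tcpz 0.270
45 0.0 [0, np.float64(-0.02), np.float64(0.17)] tcpz 0.269
```

>>> move_arm([
  {"claw": -1,"travel": [0,-0.2,-0.05],"turn": 0},
  {"claw": -1,"travel": [0,-0.35,-0.1],"turn": 0},
  {"claw": -1,"travel": [0,-0.5,-0.1],"turn": 0},
  {"claw": -1,"travel": [0,-0.6,-0.12],"turn": 0},
  {"claw": -1,"travel": [0,-0.7,-0.1],"turn": 0},
])

```text
time: 4.5
ee_pos: [0.6701, -0.1418, 0.4104]
tcp_rot: [179.9, 0.0, 86.1]
wrist_force: [2.5, 0.3, 0.9]
opening: 0.0087
```

>>> move_arm([
  {"claw": -1,"travel": [0,-0.7,-0.07],"turn": 0},
  {"claw": -1,"travel": [0,-0.7,-0.05],"turn": 0},
  {"claw": -1,"travel": [0,-0.7,-0.02],"turn": 0},
  {"claw": -1,"travel": [0,-0.7,0.02],"turn": 0},
  {"claw": -1,"travel": [0,-0.7,0.05],"turn": 0},
])

```text
time: 4.92
ee_pos: [0.6347, -0.1393, 0.4115]
tcp_rot: [179.9, 0.0, 86.1]
wrist_force: [0.9, 0.1, 1.5]
opening: 0.008
```

>>> move_arm([
  {"claw": -1,"travel": [0,-0.7,0.09],"turn": 0},
  {"claw": -1,"travel": [0,-0.7,0.11],"turn": 0},
  {"claw": -1,"travel": [0,-0.7,0.15],"turn": 0},
  {"claw": -1,"travel": [0,-0.7,0.17],"turn": 0},
  {"claw": -1,"travel": [0,-0.7,0.2],"turn": 0},
])

```text
time: 5.33
ee_pos: [0.5998, -0.1369, 0.4038]
tcp_rot: [179.9, -0.0, 86.1]
wrist_force: [1.3, -0.2, 1.5]
opening: 0.0087
```

Run:
```python
from h import *
o=status.get_obs();print(o['ee_pos'],o['wrist_force'],o['opening'])
s=viewer.camera('scene');cv2.imwrite('pics/s5.png',cv2.resize(s[90:210,205:325],None,fx=5,fy=5))
```

```text
[ 0.59978849 -0.13693132  0.40376674] [ 1.32385746 -0.22076339  1.50359794] 0.008653063566902902
```

View pics/s5.png

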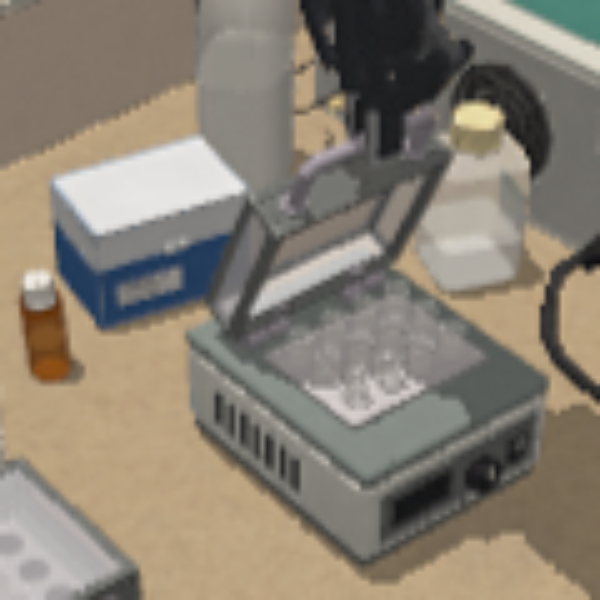

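The lid is following and the gripper is holding the bar near its centre (crop 390,140). I'll carry on along the arc.

>>> move_arm([
  {"claw": -1,"travel": [0,-0.67,0.24],"turn": 0},
  {"claw": -1,"travel": [0,-0.66,0.27],"turn": 0},
  {"claw": -1,"travel": [0,-0.64,0.29],"turn": 0},
  {"claw": -1,"travel": [0,-0.63,0.33],"turn": 0},
  {"claw": -1,"travel": [0,-0.62,0.35],"turn": 0},
])

```text
time: 5.8
ee_pos: [0.568, -0.1348, 0.3887]
tcp_rot: [179.9, -0.0, 86.1]
wrist_force: [0.8, 1.7, 1.8]
opening: 0.0086
```

>>> move_arm([
  {"claw": -1,"travel": [0,-0.6,0.38],"turn": 0},
  {"claw": -1,"travel": [0,-0.58,0.41],"turn": 0},
  {"claw": -1,"travel": [0,-0.56,0.43],"turn": 0},
  {"claw": -1,"travel": [0,-0.54,0.46],"turn": 0},
  {"claw": -1,"travel": [0,-0.52,0.48],"turn": 0},
])

```text
time: 6.22
ee_pos: [0.5399, -0.1329, 0.3666]
tcp_rot: [-180.0, -0.0, 86.1]
wrist_force: [-1.9, 3.9, 2.3]
opening: 0.009
```

>>> move_arm([
  {"claw": -1,"travel": [0,-0.5,0.5],"turn": 0},
  {"claw": -1,"travel": [0,-0.48,0.52],"turn": 0},
  {"claw": -1,"travel": [0,-0.45,0.55],"turn": 0},
  {"claw": -1,"travel": [0,-0.43,0.57],"turn": 0},
  {"claw": -1,"travel": [0,-0.4,0.58],"turn": 0},
])

```text
time: 6.63
ee_pos: [0.5174, -0.1314, 0.3388]
tcp_rot: [-180.0, -0.0, 86.1]
wrist_force: [-2.5, 5.0, 3.0]
opening: 0.0088
```

>>> move_arm([
  {"claw": -1,"travel": [0,-0.38,0.6],"turn": 0},
  {"claw": -1,"travel": [0,-0.35,0.62],"turn": 0},
  {"claw": -1,"travel": [0,-0.32,0.63],"turn": 0},
  {"claw": -1,"travel": [0,-0.29,0.65],"turn": 0},
  {"claw": -1,"travel": [0,-0.25,0.6],"turn": 0},
])

```text
time: 7.05
ee_pos: [0.5016, -0.1303, 0.3074]
tcp_rot: [-179.9, -0.0, 86.1]
wrist_force: [-0.9, 3.8, 1.2]
opening: 0.0089
```

>>> move_arm([
  {"claw": -1,"travel": [0,-0.2,0.55],"turn": 0},
  {"claw": -1,"travel": [0,-0.17,0.5],"turn": 0},
  {"claw": -1,"travel": [0,-0.14,0.5],"turn": 0},
  {"claw": -1,"travel": [0,-0.11,0.45],"turn": 0},
  {"claw": -1,"travel": [0,-0.08,0.4],"turn": 0},
])

```text
time: 7.47
ee_pos: [0.4945, -0.1298, 0.2833]
tcp_rot: [-179.9, -0.0, 86.1]
wrist_force: [-1.5, 4.2, 1.0]
opening: 0.0087
```

>>> move_arm([
  {"claw": -1,"travel": [0,-0.06,0.35],"turn": 0},
  {"claw": -1,"travel": [0,-0.05,0.3],"turn": 0},
  {"claw": -1,"travel": [0,-0.03,0.25],"turn": 0},
  {"claw": -1,"travel": [0,-0.02,0.2],"turn": 0},
  {"claw": -1,"travel": [0,0,0],"turn": 0},
])

```text
time: 7.88
ee_pos: [0.4927, -0.1297, 0.272]
tcp_rot: [-179.8, -0.1, 86.1]
wrist_force: [-4.7, 4.7, 0.9]
opening: 0.0084
```

Run:
```python
from h import *
o=status.get_obs();print(o['ee_pos'],o['wrist_force'],o['torque'],o['opening'])
s=viewer.camera('scene');cv2.imwrite('pics/s6.png',cv2.resize(s[90:210,205:325],None,fx=5,fy=5))
s=viewer.camera('side');cv2.imwrite('pics/d6.png',cv2.resize(s[150:270,205:335],None,fx=5,fy=5))
```

```text
[ 0.49270337 -0.12966846  0.27195324] [-4.70428544  4.74697673  0.87638651] [ 0.96826517  0.68230051 -0.00614087] 0.008436869201863269
```

View pics/s6.png

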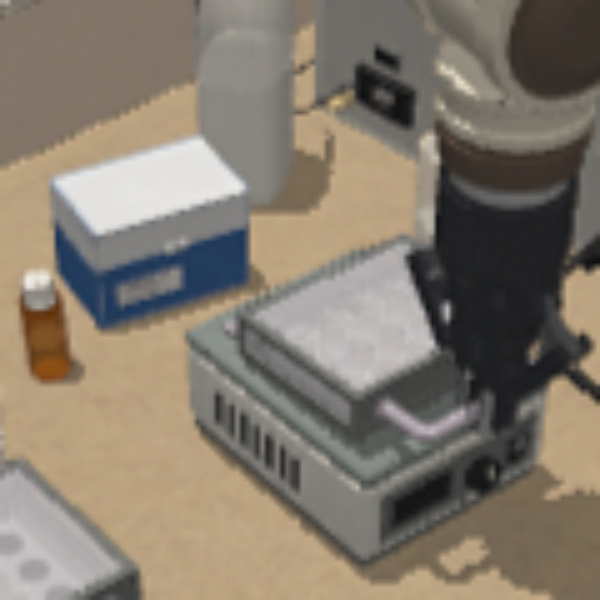

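View pics/d6.png

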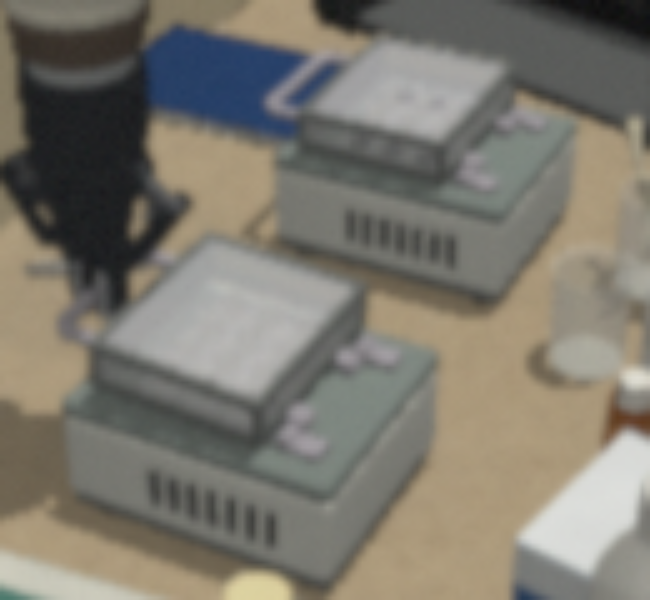

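Nearly shut. I'll lower in small steps until the deck takes the load.

>>> move_arm([
  {"claw": -1,"travel": [0,0,0.15],"turn": 0},
  {"claw": -1,"travel": [0,0,0.15],"turn": 0},
  {"claw": -1,"travel": [0,0,0.1],"turn": 0},
  {"claw": -1,"travel": [0,0,0],"turn": 0},
])

```text
time: 8.32
ee_pos: [0.4924, -0.1296, 0.2679]
tcp_rot: [-179.8, -0.1, 86.1]
wrist_force: [-6.3, 4.4, 1.4]
opening: 0.0088
```

>>> move_arm([
  {"claw": -1,"travel": [0,0,0.1],"turn": 0},
  {"claw": -1,"travel": [0,0,0.1],"turn": 0},
  {"claw": -1,"travel": [0,0,0.1],"turn": 0},
  {"claw": -1,"travel": [0,0,0],"turn": 0},
])

```text
time: 8.65
ee_pos: [0.4921, -0.1296, 0.2647]
tcp_rot: [-179.7, -0.1, 86.1]
wrist_force: [-7.6, 4.0, 0.2]
opening: 0.0087
```

Run:
```python
from h import *
o=status.get_obs();print(o['ee_pos'],o['wrist_force'],o['torque'],o['opening'])
p=viewer.camera_params('wrist')
s=viewer.camera('wrist');cv2.imwrite('pics/w7.png',s)
s=viewer.camera('side');cv2.imwrite('pics/d7.png',cv2.resize(s[190:260,205:305],None,fx=7,fy=7,interpolation=cv2.INTER_CUBIC))
```

```text
[ 0.49214594 -0.12961644  0.26469958] [-7.56797936  3.96928044  0.24645441] [ 0.91724355  1.44801188 -0.08539205] 0.008709021579029034
```

View pics/w7.png

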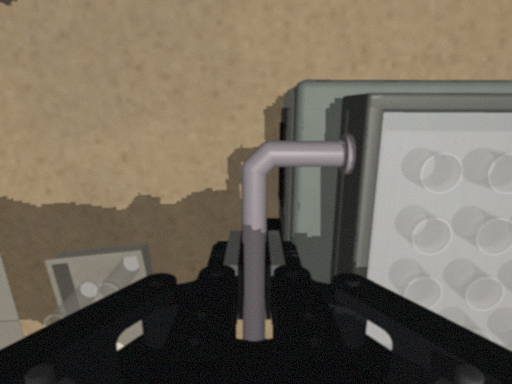

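View pics/d7.png

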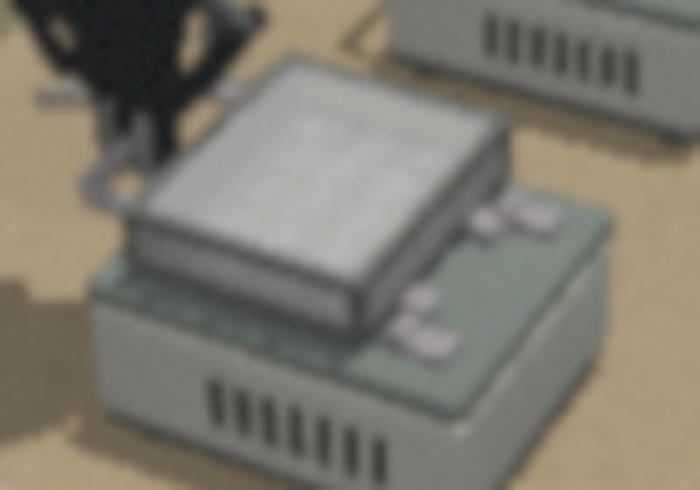

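>>> move_arm([
  {"claw": -1,"travel": [0,-0.2,0],"turn": 0},
  {"claw": -1,"travel": [0,0,0],"turn": 0},
  {"claw": -1,"travel": [0,0,0],"turn": 0},
])

```text
time: 9.0
ee_pos: [0.4914, -0.1296, 0.2657]
tcp_rot: [-180.0, -0.0, 86.1]
wrist_force: [1.1, 5.4, -0.8]
opening: 0.0087
```

Run:
```python
from h import *
o=status.get_obs();print(o['ee_pos'],o['wrist_force'],o['torque'],o['opening'])
S=viewer.camera_params('scene');D=viewer.camera_params('side')
h=[.5945,-.1375,-.058]
def lid(t,a,y,b):
    c,s=np.cos(t),np.sin(t); return (.055+a*c+b*s,y,.09-a*s+b*c)
for t in (0,.03,.06):
    P=[lid(t,-.122,-.068,0),lid(t,-.122,-.068,.034),lid(t,-.122,.068,.034),lid(t,-.122,.068,0)]+[bar(t,.045)]
    print(t,proj(w(h,P),S).round(1).tolist(),proj(w(h,P),D).round(1).tolist())
P=[(-.085,-.075,.086),(-.085,.075,.086)]
print(proj(w(h,P),S).round(1).tolist(),proj(w(h,P),D).round(1).tolist())
s=viewer.camera('scene');cv2.imwrite('pics/s8.png',cv2.resize(s[140:200,245:315],None,fx=10,fy=10,interpolation=cv2.INTER_CUBIC))
```

```text
[ 0.49140849 -0.12956918  0.26568225] [ 1.11766614  5.41726749 -0.8175105 ] [ 0.96199806 -0.18510817 -0.04907996] 0.00873831733497894
0 [[309.3, 161.6], [310.3, 152.9], [276.3, 171.1], [276.0, 180.0], [290.4, 178.9]] [[223.0, 229.2], [222.2, 219.8], [245.8, 196.9], [246.3, 205.9], [232.6, 202.5]]
0.03 [[309.4, 160.7], [310.2, 151.7], [276.1, 169.9], [276.0, 179.0], [290.3, 177.6]] [[223.0, 228.2], [222.4, 218.9], [246.1, 196.1], [246.2, 204.9], [232.7, 201.3]]
0.06 [[309.5, 159.7], [310.0, 150.6], [275.9, 168.8], [276.0, 178.1], [290.3, 176.2]] [[222.9, 227.2], [222.7, 218.0], [246.4, 195.2], [246.2, 204.0], [232.8, 200.1]]
[[314.9, 164.6], [278.1, 185.2]] [[216.7, 229.9], [242.6, 204.4]]
```

View pics/s8.png

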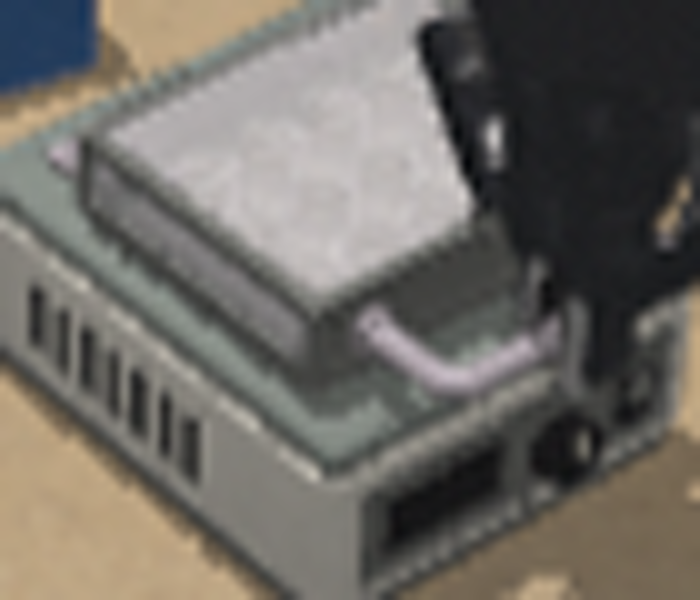

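>>> move_arm([
  {"claw": -1,"travel": [0,0,0.15],"turn": 0},
  {"claw": -1,"travel": [0,0,0.15],"turn": 0},
  {"claw": -1,"travel": [0,0,0],"turn": 0},
])

```text
time: 9.3
ee_pos: [0.4912, -0.1295, 0.2637]
tcp_rot: [-180.0, -0.0, 86.1]
wrist_force: [-4.1, 5.8, 7.0]
opening: 0.0082
```

Run:
```python
from h import *
o=status.get_obs();print(o['ee_pos'],o['wrist_force'],o['torque'],o['opening'])
s=viewer.camera('scene');cv2.imwrite('pics/s9.png',cv2.resize(s[140:200,245:315],None,fx=10,fy=10,interpolation=cv2.INTER_CUBIC))
S=viewer.camera_params('scene')
def lid(t,a,y,b):
    c,s=np.cos(t),np.sin(t); return (.055+a*c+b*s,y,.09-a*s+b*c)
h=[.5852,.1724,-.0805]
P=[lid(0,-.122,.068,.034),lid(0,-.122,.068,0),(-.085,.075,.086)]
print(proj(w(h,P),S))
```

```text
[ 0.49119732 -0.12951622  0.26368646] [-4.10038565  5.76918016  7.03614106] [ 1.15389391  0.55951136 -0.08631178] 0.008204320886655242
[[188.31838362 227.23091207]
 [189.93231607 236.18462001]
 [191.34918923 242.89697395]]
```

View pics/s9.png

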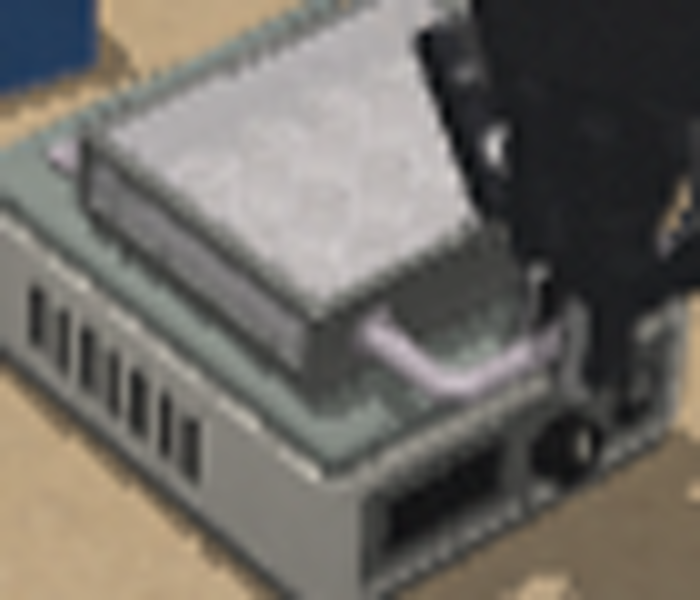

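An upward force of 7 N has appeared and the lid looks seated. One more small press to confirm before I let go.

>>> move_arm([
  {"claw": -1,"travel": [0,0,0.1],"turn": 0},
  {"claw": -1,"travel": [0,0,0.1],"turn": 0},
  {"claw": -1,"travel": [0,0,0],"turn": 0},
])

```text
time: 9.6
ee_pos: [0.4911, -0.1295, 0.2635]
tcp_rot: [179.9, -0.0, 86.1]
wrist_force: [-9.3, 8.8, 20.5]
opening: 0.0082
```

Seated: the force rises to 20 N with no further travel. Easing the load and opening.

>>> move_arm([
  {"claw": -1,"travel": [0,0,-0.2],"turn": 0},
  {"claw": -0.7,"travel": [0,0,0],"turn": 0},
  {"claw": -0.4,"travel": [0,0,0],"turn": 0},
  {"claw": -0.35,"travel": [0,0,0],"turn": 0},
  {"claw": -0.35,"travel": [0,0,0],"turn": 0},
])

```text
time: 10.02
ee_pos: [0.4915, -0.13, 0.2631]
tcp_rot: [-180.0, 0.0, 86.1]
wrist_force: [-0.7, 0.3, -0.5]
opening: 0.0275
```

>>> move_arm([
  {"claw": -0.35,"travel": [0,0,-0.5],"turn": 0},
  {"claw": -0.35,"travel": [0,0,-1],"turn": 0},
  {"claw": -0.35,"travel": [0,0,-1.5],"turn": 0},
  {"claw": -0.35,"travel": [0,0,-2],"turn": 0},
  {"claw": -0.35,"travel": [0,0,-2.5],"turn": 0},
])

```text
time: 10.43
ee_pos: [0.4913, -0.1298, 0.3392]
tcp_rot: [-179.9, -0.0, 86.1]
wrist_force: [-0.1, 0.6, 0.0]
opening: 0.0281
```

Run:
```python
from h import *
import pickle
o=status.get_obs();print(o['ee_pos'],o['wrist_force'],o['q'].round(1),o['opening'])
p=viewer.camera_params('wrist');a=viewer.camera('wrist');cv2.imwrite('pics/w10.png',a)
s=viewer.camera('scene');cv2.imwrite('pics/s10.png',cv2.resize(s[130:210,225:325],None,fx=7,fy=7,interpolation=cv2.INTER_CUBIC))
```

```text
[ 0.49134329 -0.12977772  0.33920126] [-0.07365273  0.57419217  0.04065203] [-14.8  -1.5  -3.9  87.8  -0.   79.1] 0.028124591763419627
```

View pics/w10.png

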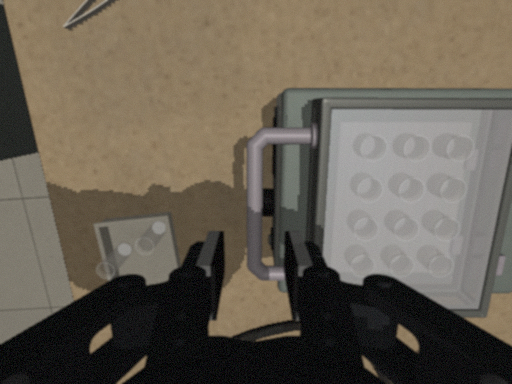

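View pics/s10.png

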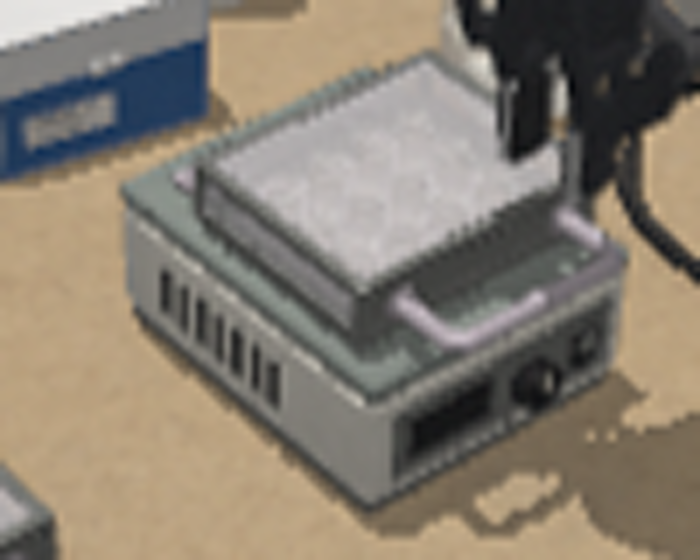

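Lid 1 is shut and released; the bar shows at wrist (255,135–272). Moving over to heater_2's handle.

>>> move_arm([
  {"claw": -0.2,"travel": [3.3,-0.3,0],"turn": 0},
  {"claw": -0.2,"travel": [3.3,-0.3,0],"turn": 0},
  {"claw": -0.2,"travel": [3.3,-0.3,0],"turn": 0},
  {"claw": -0.2,"travel": [3.3,-0.3,0],"turn": 0},
  {"claw": -0.2,"travel": [3.3,-0.3,0],"turn": 0},
])

```text
time: 10.95
ee_pos: [0.4874, 0.0372, 0.339]
tcp_rot: [180.0, -0.0, 86.1]
wrist_force: [0.5, -0.3, -0.1]
opening: 0.0339
```

>>> move_arm([
  {"claw": -0.2,"travel": [3.3,-0.3,0],"turn": 0},
  {"claw": -0.2,"travel": [3.3,-0.3,0],"turn": 0},
  {"claw": -0.2,"travel": [3.3,-0.3,0],"turn": 0},
  {"claw": -0.2,"travel": [3.3,-0.3,0],"turn": 0},
  {"claw": -0.2,"travel": [0,0,0],"turn": 0},
])

```text
time: 11.37
ee_pos: [0.4843, 0.1726, 0.3386]
tcp_rot: [180.0, -0.1, 86.4]
wrist_force: [-0.1, -0.1, 0.2]
opening: 0.0342
```

Run:
```python
from h import *
import pickle
o=status.get_obs();print(o['ee_pos'],o['tcp_rot'],o['q'].round(1),o['opening'])
p=viewer.camera_params('wrist');a=viewer.camera('wrist');cv2.imwrite('pics/w11.png',a);pickle.dump(p,open('w11.pkl','wb'))
print(proj(w([.5852,.1724,-.0805],[bar(0,.045),bar(0,-.045)]),p))
```

```text
[0.48434115 0.17255232 0.33858605] [ 1.79991697e+02 -7.65322806e-02  8.63503129e+01] [ 1.960e+01 -8.000e-01 -3.200e+00  8.760e+01  1.000e-01  1.132e+02] 0.034172841907309334
[[252.0458209  124.31052913]
 [249.98639518 261.55317627]]
```

View pics/w11.png

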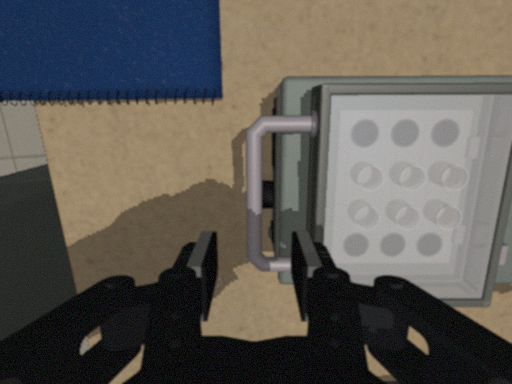

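The bar sits at u≈254, on the jaw centre and parallel to the pads. I'll shift 8 mm along the bar to its middle and descend 7.4 cm.

>>> move_arm([
  {"claw": -0.3,"travel": [0.8,0,1.2],"turn": 0},
  {"claw": -0.3,"travel": [0,0,1.8],"turn": 0},
  {"claw": -0.3,"travel": [0,0,1.8],"turn": 0},
  {"claw": -0.3,"travel": [0,0,1.6],"turn": 0},
  {"claw": -0.3,"travel": [0,0,0.9],"turn": 0},
])

```text
time: 11.83
ee_pos: [0.4849, 0.1754, 0.2629]
tcp_rot: [-179.9, 0.1, 86.0]
wrist_force: [-0.7, -0.2, 0.0]
opening: 0.0296
```

>>> move_arm([
  {"claw": -0.5,"travel": [0,0,0],"turn": 0},
  {"claw": -0.7,"travel": [0,0,0],"turn": 0},
  {"claw": -1,"travel": [0,0,0],"turn": 0},
  {"claw": -1,"travel": [0,0,0],"turn": 0},
  {"claw": -1,"travel": [0,0,0],"turn": 0},
], squeeze=30)

```text
time: 12.25
ee_pos: [0.4848, 0.176, 0.2661]
tcp_rot: [-179.9, 0.0, 86.1]
wrist_force: [-5.6, -1.4, -1.5]
opening: 0.0083
```

Run:
```python
from h import *
o=status.get_obs();print(o['ee_pos'],o['wrist_force'],o['tcp_rot'],o['opening'])
a=viewer.camera('wrist');cv2.imwrite('pics/w12.png',a)
import arc
n=34
v=np.ones(n);v[:5]=np.linspace(.3,.9,5);v[-6:]=np.linspace(.85,.3,6)
arc.rows(np.radians(60)*np.r_[0,np.cumsum(v)/v.sum()])
```

```text
[0.48476917 0.17602566 0.26614772] [-5.58628923 -1.38568058 -1.50623713] [-1.79917896e+02  2.32504150e-02  8.61172436e+01] 0.008290922329122095
1 0.011 [0, np.float64(0.02), np.float64(-0.17)] tcpz 0.407
2 0.027 [0, np.float64(0.03), np.float64(-0.25)] tcpz 0.409
3 0.048 [0, np.float64(0.04), np.float64(-0.34)] tcpz 0.413
4 0.075 [0, np.float64(0.07), np.float64(-0.41)] tcpz 0.417
5 0.107 [0, np.float64(0.1), np.float64(-0.5)] tcpz 0.422
6 0.142 [0, np.float64(0.13), np.float64(-0.55)] tcpz 0.427
7 0.178 [0, np.float64(0.14), np.float64(-0.55)] tcpz 0.433
8 0.213 [0, np.float64(0.17), np.float64(-0.54)] tcpz 0.438
9 0.249 [0, np.float64(0.18), np.float64(-0.53)] tcpz 0.444
10 0.284 [0, np.float64(0.2), np.float64(-0.53)] tcpz 0.449
11 0.32 [0, np.float64(0.23), np.float64(-0.52)] tcpz 0.454
12 0.356 [0, np.float64(0.24), np.float64(-0.51)] tcpz 0.459
13 0.391 [0, np.float64(0.25), np.float64(-0.5)] tcpz 0.464
14 0.427 [0, np.float64(0.28), np.float64(-0.5)] tcpz 0.469
15 0.462 [0, np.float64(0.29), np.float64(-0.48)] tcpz 0.474
16 0.498 [0, np.float64(0.31), np.float64(-0.47)] tcpz 0
[... 396 characters left out ...]
), np.float64(-0.38)] tcpz 0.508
24 0.782 [0, np.float64(0.43), np.float64(-0.36)] tcpz 0.512
25 0.818 [0, np.float64(0.44), np.float64(-0.35)] tcpz 0.515
26 0.853 [0, np.float64(0.46), np.float64(-0.34)] tcpz 0.519
27 0.889 [0, np.float64(0.46), np.float64(-0.32)] tcpz 0.522
28 0.925 [0, np.float64(0.48), np.float64(-0.3)] tcpz 0.525
29 0.955 [0, np.float64(0.42), np.float64(-0.24)] tcpz 0.527
30 0.981 [0, np.float64(0.36), np.float64(-0.2)] tcpz 0.529
31 1.003 [0, np.float64(0.32), np.float64(-0.16)] tcpz 0.531
32 1.022 [0, np.float64(0.26), np.float64(-0.13)] tcpz 0.532
33 1.037 [0, np.float64(0.21), np.float64(-0.1)] tcpz 0.533
34 1.047 [0, np.float64(0.16), np.float64(-0.07)] tcpz 0.534
```

View pics/w12.png

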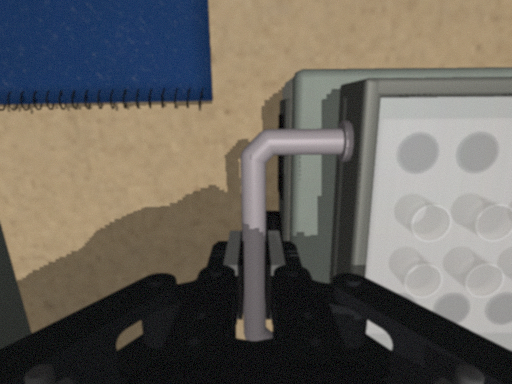

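Gripped with an 8.3 mm opening and the bar between the pads. Lifting along the arc.

>>> move_arm([
  {"claw": -1,"travel": [0,0.02,-0.2],"turn": 0},
  {"claw": -1,"travel": [0,0.03,-0.25],"turn": 0},
  {"claw": -1,"travel": [0,0.04,-0.35],"turn": 0},
  {"claw": -1,"travel": [0,0.07,-0.4],"turn": 0},
  {"claw": -1,"travel": [0,0.1,-0.5],"turn": 0},
], squeeze=35)

```text
time: 12.72
ee_pos: [0.4874, 0.1759, 0.283]
tcp_rot: [-179.9, 0.0, 86.1]
wrist_force: [-4.5, -1.3, -1.2]
opening: 0.0085
```

>>> move_arm([
  {"claw": -1,"travel": [0,0.13,-0.55],"turn": 0},
  {"claw": -1,"travel": [0,0.14,-0.55],"turn": 0},
  {"claw": -1,"travel": [0,0.17,-0.54],"turn": 0},
  {"claw": -1,"travel": [0,0.18,-0.53],"turn": 0},
  {"claw": -1,"travel": [0,0.2,-0.53],"turn": 0},
])

```text
time: 13.13
ee_pos: [0.4955, 0.1753, 0.3104]
tcp_rot: [-179.9, 0.0, 86.1]
wrist_force: [-8.2, -2.1, -0.2]
opening: 0.0084
```

Run:
```python
from h import *
o=status.get_obs();print(o['ee_pos'],o['wrist_force'],o['opening'])
s=viewer.camera('scene');cv2.imwrite('pics/s13.png',cv2.resize(s[155:275,145:265],None,fx=5,fy=5,interpolation=cv2.INTER_CUBIC))
```

```text
[0.4955013  0.17534848 0.31042209] [-8.2028245  -2.13308049 -0.17465346] 0.008390430960081845
```

View pics/s13.png

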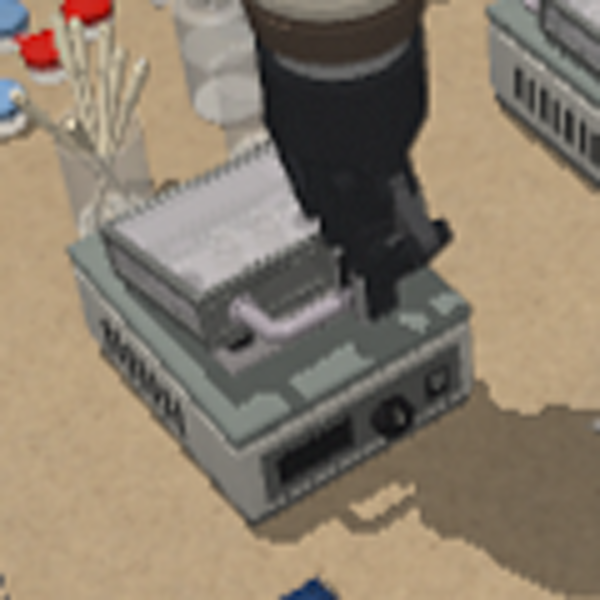

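>>> move_arm([
  {"claw": -1,"travel": [0,0.15,-0.52],"turn": 0},
  {"claw": -1,"travel": [0,0.2,-0.51],"turn": 0},
  {"claw": -1,"travel": [0,0.25,-0.5],"turn": 0},
  {"claw": -1,"travel": [0,0.28,-0.5],"turn": 0},
  {"claw": -1,"travel": [0,0.29,-0.48],"turn": 0},
])

```text
time: 13.6
ee_pos: [0.5077, 0.1746, 0.3355]
tcp_rot: [-180.0, 0.0, 86.1]
wrist_force: [-5.5, -2.1, -0.8]
opening: 0.0085
```

>>> move_arm([
  {"claw": -1,"travel": [0,0.31,-0.47],"turn": 0},
  {"claw": -1,"travel": [0,0.33,-0.46],"turn": 0},
  {"claw": -1,"travel": [0,0.34,-0.45],"turn": 0},
  {"claw": -1,"travel": [0,0.36,-0.44],"turn": 0},
  {"claw": -1,"travel": [0,0.37,-0.42],"turn": 0},
])

```text
time: 14.02
ee_pos: [0.5244, 0.1736, 0.3585]
tcp_rot: [-179.9, -0.0, 86.1]
wrist_force: [-9.8, -2.2, 4.9]
opening: 0.0085
```

>>> move_arm([
  {"claw": -1,"travel": [0,0.39,-0.41],"turn": 0},
  {"claw": -1,"travel": [0,0.4,-0.4],"turn": 0},
  {"claw": -1,"travel": [0,0.42,-0.38],"turn": 0},
  {"claw": -1,"travel": [0,0.43,-0.36],"turn": 0},
  {"claw": -1,"travel": [0,0.44,-0.35],"turn": 0},
])

```text
time: 14.43
ee_pos: [0.5448, 0.1722, 0.3784]
tcp_rot: [-180.0, -0.1, 86.1]
wrist_force: [-12.9, -1.4, 12.8]
opening: 0.0085
```

>>> move_arm([
  {"claw": -1,"travel": [0,0.46,-0.34],"turn": 0},
  {"claw": -1,"travel": [0,0.46,-0.32],"turn": 0},
  {"claw": -1,"travel": [0,0.48,-0.3],"turn": 0},
  {"claw": -1,"travel": [0,0.42,-0.24],"turn": 0},
  {"claw": -1,"travel": [0,0.36,-0.2],"turn": 0},
])

```text
time: 14.85
ee_pos: [0.5671, 0.1708, 0.3928]
tcp_rot: [179.9, -0.1, 86.1]
wrist_force: [-7.5, 0.2, 9.4]
opening: 0.0084
```

>>> move_arm([
  {"claw": -1,"travel": [0,0.25,-0.25],"turn": 0},
  {"claw": -1,"travel": [0,0.2,-0.2],"turn": 0},
  {"claw": -1,"travel": [0,0.1,-0.1],"turn": 0},
  {"claw": -1,"travel": [0,0,0],"turn": 0},
])

```text
time: 15.18
ee_pos: [0.573, 0.1706, 0.396]
tcp_rot: [180.0, -0.0, 86.1]
wrist_force: [-3.3, 1.4, 3.3]
opening: 0.0082
```

Run:
```python
from h import *
o=status.get_obs();print(o['ee_pos'],o['wrist_force'],o['opening'],o['time'])
s=viewer.camera('scene');cv2.imwrite('pics/s14f.png',s);cv2.imwrite('pics/s14.png',cv2.resize(s[155:275,145:265],None,fx=5,fy=5,interpolation=cv2.INTER_CUBIC))
s=viewer.camera('side');cv2.imwrite('pics/d14.png',cv2.resize(s[110:220,235:345],None,fx=5,fy=5,interpolation=cv2.INTER_CUBIC))
S=viewer.camera_params('scene');D=viewer.camera_params('side')
def lid(t,a,y,b):
    c,s=np.cos(t),np.sin(t); return (.055+a*c+b*s,y,.09-a*s+b*c)
h=[.588,.1745,-.06]
for d in (52,56,60,64):
    t=np.radians(d)
    P=[lid(t,-.122,-.068,0),lid(t,-.122,-.068,.034),lid(t,-.122,.068,.034),lid(t,-.122,.068,0),bar(t,.045)]
    print(d,((proj(w(h,P),S)-[145,155])*5).round(0).tolist(),((proj(w(h,P),D)-[235,110])*5).round(0).tolist())
```

```text
[0.57303915 0.17056205 0.39598104] [-3.25961689  1.42813155  3.2926451 ] 0.008216181751192628 15.1833
52 [[377.0, 105.0], [345.0, 48.0], [114.0, 159.0], [148.0, 219.0], [189.0, 152.0]] [[208.0, 241.0], [244.0, 221.0], [324.0, 146.0], [289.0, 166.0], [265.0, 127.0]]
56 [[369.0, 91.0], [336.0, 36.0], [105.0, 145.0], [139.0, 204.0], [177.0, 133.0]] [[217.0, 236.0], [255.0, 219.0], [335.0, 144.0], [298.0, 162.0], [278.0, 122.0]]
60 [[360.0, 77.0], [326.0, 24.0], [96.0, 132.0], [131.0, 190.0], [165.0, 114.0]] [[227.0, 233.0], [267.0, 218.0], [346.0, 143.0], [307.0, 158.0], [291.0, 118.0]]
64 [[352.0, 64.0], [317.0, 13.0], [86.0, 121.0], [122.0, 175.0], [153.0, 97.0]] [[237.0, 229.0], [279.0, 218.0], [357.0, 143.0], [317.0, 154.0], [304.0, 115.0]]
```

View pics/s14.png

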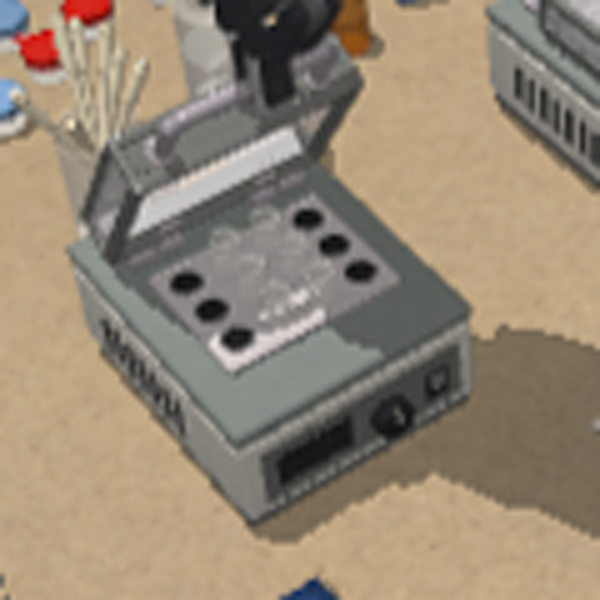

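View pics/d14.png

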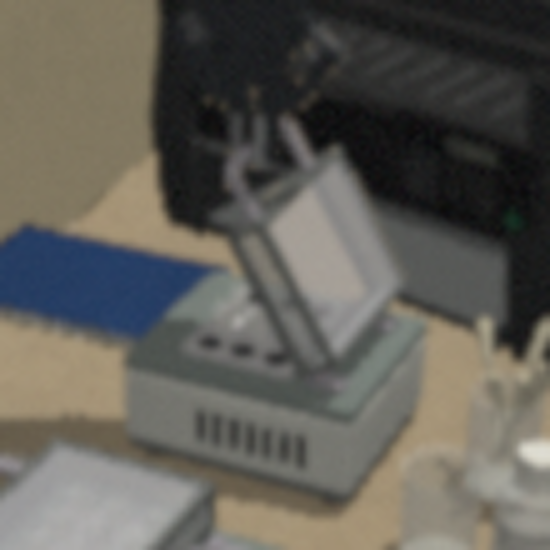

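Run:
```python
import cv2
a=cv2.imread('pics/s14f.png')
cv2.imwrite('pics/s14b.png',cv2.resize(a[155:215,155:225],None,fx=10,fy=10,interpolation=cv2.INTER_CUBIC))
a=cv2.imread('pics/w11.png')
cv2.imwrite('pics/w11c.png',cv2.resize(a[60:320,230:512],None,fx=2.5,fy=2.5,interpolation=cv2.INTER_CUBIC)[:600])
```

```text
(no output)
```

View pics/s14b.png

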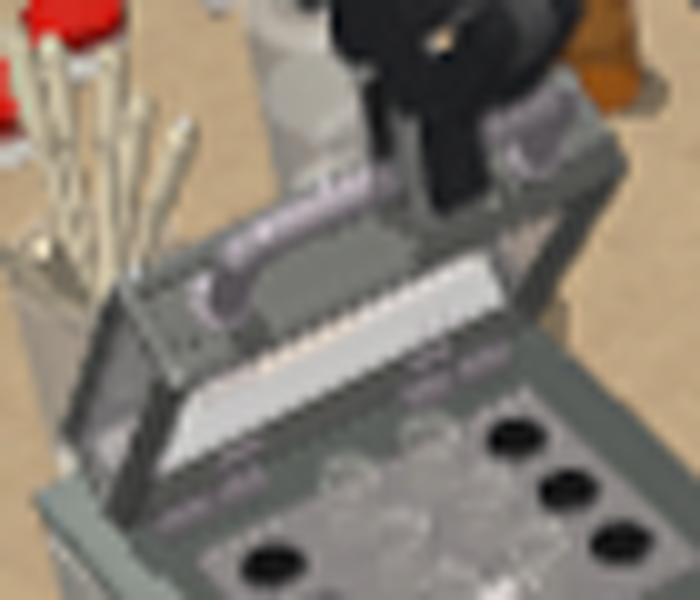

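View pics/w11c.png

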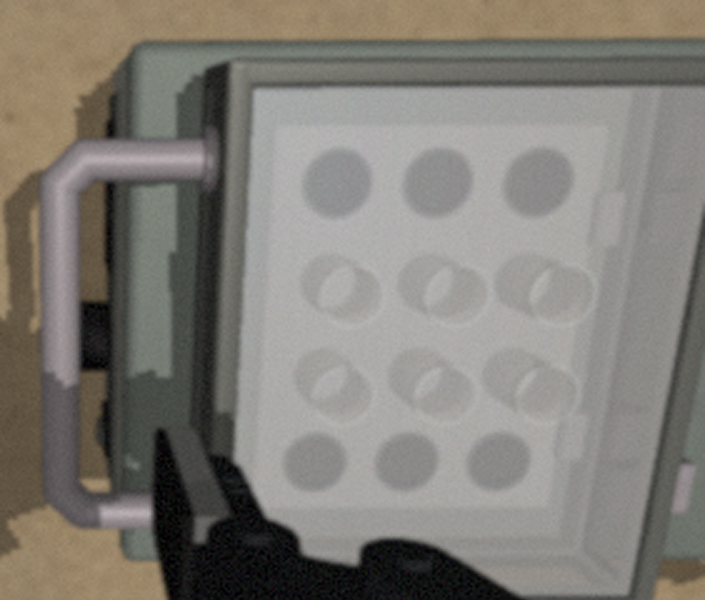

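```bash
cat > fit2.py <<'E'
from h import *
import pickle
W=pickle.load(open('w11.pkl','rb'));S=viewer.camera_params('scene');D=viewer.camera_params('side')
c5=lambda o,l: np.array([[o[0]+x/5-.4,o[1]+y/5-.4] for x,y in l])
F=.086
fl,fr,bl,br=(-.085,.075,F),(-.085,-.075,F),(.095,.075,F),(.095,-.075,F)
def lid(t,a,y,b):
    c,s=np.cos(t),np.sin(t); return (.055+a*c+b*s,y,.09-a*s+b*c)
sp=c5((145,165),[(237,392),(470,262),(72,200)]);dp=c5((205,150),[(278,155),(490,213),(575,125)])
sb=c5((145,165),[(300,352),(440,272)]);db=c5((205,150),[(320,62),(275,103)])
sl=c5((145,165),[(220,308),(437,197)])
wp=np.array([(282.4,77.8),(279.6,281.8)]);wb=np.array([(254.6,125.8),(254.6,259.8)])
so=np.array([(172.6,193.6),(166.8,182.9),(217.1,171.1),(212.6,162.1),(178.1,178.3)])
def parts(v):
    h=v[:3];t=v[3]
    return [proj(w(h,[fl,fr,bl]),S)-sp,proj(w(h,[fr,br,bl]),D)-dp,proj(w(h,[bar(0,.044),bar(0,-.044)]),S)-sb,
     proj(w(h,[bar(0,.044),bar(0,-.044)]),D)-db,proj(w(h,[lid(0,-.122,.068,.034),lid(0,-.122,-.068,.034)]),S)-sl,
     1.5*(proj(w(h,[fl,fr]),W)-wp),1.5*(proj(w(h,[bar(0,.044),bar(0,-.044)]),W)-wb),
     proj(w(h,[lid(t,-.122,.068,0),lid(t,-.122,.068,.034),lid(t,-.122,-.068,0),lid(t,-.122,-.068,.034),bar(t,.044)]),S)-so]
r=least_squares(lambda v:np.concatenate(parts(v)).ravel(),[.587,.1735,-.06,1.04],loss='soft_l1')
print(r.x.round(4),np.degrees(r.x[3]),'bar now',w(r.x[:3],bar(r.x[3])),'shut',w(r.x[:3],bar(0)),'bar60',w(r.x[:3],bar(1.0472)))
for q in parts(r.x): print(q.round(1).tolist())
E
python3 fit2.py
```

```text
[ 0.5877  0.1743 -0.0604  1.0211] 58.5074737414837 bar now [[0.57380427 0.17516863 0.23308611]] shut [[0.48486087 0.18055143 0.106     ]] bar60 [[0.57754805 0.17494206 0.23483217]]
[[-1.0, -0.2], [0.3, -1.5], [-2.2, -1.3]]
[[-0.9, -0.3], [3.2, -0.0], [1.7, -1.6]]
[[0.0, 0.9], [0.6, 0.6]]
[[1.3, -1.2], [-0.7, 0.5]]
[[-0.7, 0.9], [0.2, -1.1]]
[[0.3, -5.3], [-1.1, 6.1]]
[[-0.2, 0.3], [0.3, 0.6]]
[[-0.7, 0.4], [-1.9, -0.4], [0.8, 0.4], [-1.5, -1.4], [1.3, 0.7]]
```

The joint fit gives 58.5° now, and its shut-bar x (0.4849) matches the measured grasp (0.4848). I need about 4 mm back and 2 mm up.

>>> move_arm([
  {"claw": -1,"travel": [0,0.2,-0.1],"turn": 0},
  {"claw": -1,"travel": [0,0.22,-0.1],"turn": 0},
  {"claw": -1,"travel": [0,0,0],"turn": 0},
  {"claw": -1,"travel": [0,0,0],"turn": 0},
])

```text
time: 15.62
ee_pos: [0.577, 0.1703, 0.3978]
tcp_rot: [180.0, -0.0, 86.1]
wrist_force: [-4.3, 4.0, 4.9]
opening: 0.0085
```

Run:
```python
from h import *
o=status.get_obs();print(o['ee_pos'],o['wrist_force'],o['opening'],o['time'])
s=viewer.camera('scene');cv2.imwrite('pics/s15f.png',s);cv2.imwrite('pics/s15b.png',cv2.resize(s[155:215,155:225],None,fx=10,fy=10,interpolation=cv2.INTER_CUBIC))
S=viewer.camera_params('scene')
def lid(t,a,y,b):
    c,s=np.cos(t),np.sin(t); return (.055+a*c+b*s,y,.09-a*s+b*c)
h=[.5877,.1743,-.0604]
for d in (57,58.5,60,61.5):
    t=np.radians(d)
    P=[lid(t,-.122,.068,0),lid(t,-.122,.068,.034),lid(t,-.122,-.068,0),lid(t,-.122,-.068,.034),bar(t,.044)]
    print(d,((proj(w(h,P),S)-[154.55,154.55])*10).round(0).tolist())
```

```text
[0.5769662  0.17030151 0.39781608] [-4.32128667  4.03593236  4.88605175] 0.008495070710968416 15.6167
57 [[180.0, 406.0], [111.0, 289.0], [639.0, 179.0], [572.0, 70.0], [257.0, 259.0]]
58.5 [[174.0, 395.0], [104.0, 279.0], [633.0, 169.0], [565.0, 61.0], [248.0, 245.0]]
60 [[167.0, 384.0], [97.0, 270.0], [627.0, 159.0], [558.0, 53.0], [239.0, 231.0]]
61.5 [[160.0, 373.0], [90.0, 260.0], [620.0, 149.0], [551.0, 44.0], [230.0, 218.0]]
```

View pics/s15b.png

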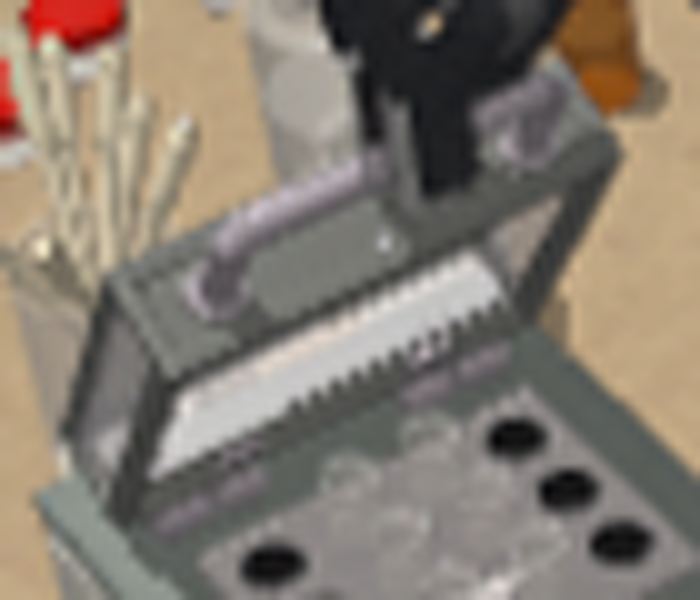

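View pics/s15f.png

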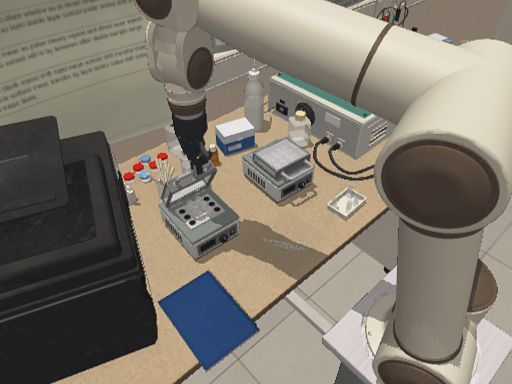

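The corners read (168,380), (112,272) and (615,155) against the 60° prediction of (167,384), (97,270) and (627,159), so the lid is at about 60°. Lid 1 is shut and the bystanders haven't moved. I'll hold briefly to confirm it's steady.

>>> move_arm([
  {"claw": -1,"travel": [0,0,0],"turn": 0},
  {"claw": -1,"travel": [0,0,0],"turn": 0},
  {"claw": -1,"travel": [0,0,0],"turn": 0},
  {"claw": -1,"travel": [0,0,0],"turn": 0},
  {"claw": -1,"travel": [0,0,0],"turn": 0},
])

```text
time: 16.08
ee_pos: [0.5769, 0.1703, 0.3977]
tcp_rot: [180.0, -0.0, 86.1]
wrist_force: [-3.5, 2.8, 5.3]
opening: 0.0085
```

Run:
```python
from h import *
o=status.get_obs();print(o['ee_pos'],o['wrist_force'],o['opening'],o['time'])
if o['opening']>.006: print(bot.job_done())
```

```text
[0.57685641 0.17031282 0.39774234] [-3.49432347  2.8353513   5.28050938] 0.008485320014371233 16.0833
the job is handed in; nothing more can be done
None
```

Both lids are done: heater_1's is fully shut and released, and heater_2's is held open at about 60° with the fingers. I handed the job in at 16.1 s.

- **Heater_1:** I lowered the lid by its bar along the hinge arc. It was seated when the force rose from 7 to 20 N with no further travel. I then eased off and let go, and later pictures still show it shut.
- **Heater_2:** I gripped the bar at its middle and lifted along the arc. The last picture matched a 60° lid to about half a degree. The gripper position puts it at about 59.8°.
- **Holding:** Over the last 0.4 s the pose stayed within 0.1 mm, with the bar still between the pads and wrist forces of about 5 N.
- **Bystanders:** The arm did not touch the tray, notebook, tweezers or bottle, and they look unmoved in the last full scene picture. I did not check the beaker separately.

**Measurement disagreements:**
- The fixed cameras and the wrist camera gave yaws about 0.03 rad apart for heater_1. I leaned towards the wrist view, and the jaws closed on the bar without trouble.
- During the heater_2 lift the side forces briefly reached about 13 N because my arc was a little tight. I corrected this before the end.
- The lid's rear corners in the last picture were 1–2 pixels off the fit.

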